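Cover the porcelain jars from the stack of covers

TASK

The four clean porcelain jars on the bench stand open to the dust. Take the stack of covers apart and lay each one flat on the jar of its own size - smallest on smallest, up to largest on largest - centred so that the mouth is fully covered. It is porcelain: set each cover down rather than dropping it, and leave the jars and the two small dishes standing where they are.

Things in the scene. Friction and masses are not known exactly. Their poses are not given: they have to be found in the camera images.
- cover_tiny_center (a point): Loose round white porcelain cover, the smallest of the four, on top of the stack at the start. A flat solid disc 15 mm high in all: a flange 38 mm across and 9 mm thick (the part to grip, by its edge), on a round unglazed foot 28 mm across and 6 mm high beneath it. The point is its centre, half-way up (7.5 mm above the underside of the foot); z is its axis, up. It belongs on jar_tiny.
- cover_small_center (a point): Loose round white porcelain cover, the second smallest of the four, second from the top at the start. A flat solid disc 15 mm high in all: a flange 48 mm across and 9 mm thick (the part to grip, by its edge), on a round unglazed foot 36 mm across and 6 mm high beneath it. The point is its centre, half-way up (7.5 mm above the underside of the foot); z is its axis, up. It belongs on jar_small.
- cover_medium_center (a point): Loose round white porcelain cover, the second largest of the four, third from the top at the start. A flat solid disc 15 mm high in all: a flange 58 mm across and 9 mm thick (the part to grip, by its edge), on a round unglazed foot 46 mm across and 6 mm high beneath it. The point is its centre, half-way up (7.5 mm above the underside of the foot); z is its axis, up. It belongs on jar_medium.
- cover_large_center (a point): Loose round white porcelain cover, the largest of the four, at the bottom, standing on the bench at the start. A flat solid disc 15 mm high in all: a flange 68 mm across and 9 mm thick (the part to grip, by its edge), on a round unglazed foot 56 mm across and 6 mm high beneath it. The point is its centre, half-way up (7.5 mm above the underside of the foot); z is its axis, up. It belongs on jar_large.
- jar_tiny_mouth (a point): Loose upright white porcelain jar, open and empty, the smallest of the four: 42 mm high, body 34 mm across, rim 28 mm across with a round mouth 18 mm wide. It stands on the bench. The point is the centre of the mouth at the level of the rim, where the underside of the cover's foot comes to lie (42 mm above the bench); z is its axis, up.
- jar_small_mouth (a point): Loose upright white porcelain jar, open and empty, the second smallest of the four: 48 mm high, body 44 mm across, rim 40 mm across with a round mouth 28 mm wide. It stands on the bench. The point is the centre of the mouth at the level of the rim, where the underside of the cover's foot comes to lie (48 mm above the bench); z is its axis, up.
- jar_medium_mouth (a point): Loose upright white porcelain jar, open and empty, the second largest of the four: 56 mm high, body 54 mm across, rim 50 mm across with a round mouth 38 mm wide. It stands on the bench. The point is the centre of the mouth at the level of the rim, where the underside of the cover's foot comes to lie (56 mm above the bench); z is its axis, up.
- jar_large_mouth (a point): Loose upright white porcelain jar, open and empty, the largest of the four: 64 mm high, body 64 mm across, rim 60 mm across with a round mouth 48 mm wide. It stands on the bench. The point is the centre of the mouth at the level of the rim, where the underside of the cover's foot comes to lie (64 mm above the bench); z is its axis, up.
- dish_a_center (a point): Loose shallow white porcelain evaporating dish with a small pouring lip, 68 mm across the rim and 26 mm high, standing among the jars and the stack, nearer the robot. Not part of the job. The point is on its axis, half-way up (13 mm above the bench).
- dish_b_center (a point): Loose shallow white porcelain evaporating dish with a small pouring lip, 68 mm across the rim and 26 mm high, standing among the jars, farther from the robot. Not part of the job. The point is on its axis, half-way up (13 mm above the bench).

How it is judged:
By the outcome, as a careful person would: the job done as asked, in the order asked, and still so for the second after the job is handed in, with the robot touching nothing.
It also fails if it takes over 120 s, if anything falls off the work surface, if the arm or the gripper's body presses on something with over 40 N, if the wrist force passes 120 N, or if a joint passes its speed limit or range.

ROBOT

A 7-joint arm with a two-finger parallel gripper is mounted at the origin on the work surface. World frame = base frame: x ahead of the robot, y to its left, z up, the work surface at z = 0. Lengths are in m, angles in rad, forces in N, time in s.
With the tool pointing down it reaches from about 0.425 to 0.95 m from the base axis. Payload 4.7 kg.
Tool frame: the origin (TCP) lies on the centre line of the jaws, within the pads' length; the fingertips stand robot.nose_length ahead of it and the grasp point (between the pads) lies 8 mm behind it (robot.nose_length is the distance from the TCP to the fingertips, in m); z points along the fingers, x is the direction in which the jaws open and shut, and the axes are right-handed (so a half turn about z gives the same grasp; the last joint's range is limited). The gripper opens to 85 mm and grips with 20 to 120 N. Pads are 22 mm wide; open, the fingers measure 114 mm over their backs; the gripper's body (76 mm by 85 mm) begins 54 mm behind the grasp point. The pads swing forward as they close: fully open they stand 13 mm farther back than shut.
Start: joints at [-1.374, 0.469, -0.049, 1.532, 0.024, 1.141, -0.082], TCP at [0.151, 0.658, 0.221] pointing down, gripper open.
Joint ranges: [-2.59, 2.59], [-0.33, 1.99], [-1.39, 1.29], [0.1, 2.45], [-1.04, 4.18], [0.21, 1.99], [-2.66, 2.66]. Speed limits (rad/s): [2.57, 2.57, 3.14, 3.14, 3.14, 3.14, 3.14].

INTERFACE

Orientations are given as [roll, pitch, yaw] about the fixed x, y, z axes, in that order (R = Rz(yaw) Ry(pitch) Rx(roll)).
In Python, from plant import robot gives the robot as it stands. Calls block until the motion is done:
- robot.goto(position, orientation): joint-space move of the TCP to a pose.
- robot.move_straight(position, vel=0.15, attitude=None, contact_N=None): straight line of the TCP; attitude=None keeps the orientation; vel is the mean speed in m/s. With contact_N (N) it stops when the force on the tool has changed by that much, and returns True; else False.
- robot.move_joints(angles): joint-space move.
- robot.grip(opening, strength=None): opening from 0.0 (shut) to 1.0 (fully open); strength is the grip in N (None keeps the last); returns when the fingers have stopped.
- robot.sleep(seconds).
- robot.inverse_kinematics(position, orientation): joint angles nearest the present ones, or None.
- robot.sense(): the state.
- robot.grab_frame(name): name is "scene" or "side" or "wrist"; returns a dict with "image" (480x640x3 uint8, red, green, blue), "range_z" (480x640 float32, m along the optical axis (not along the pixel's ray), 0 where there is no reading), "fx", "fy", "cx", "cy" (pixels), "dist_coeffs" ([k1, k2, p1, p2, k3] as OpenCV has them; the pictures are not rectified), "R" (3x3) and "t" (3): a world point X has camera coordinates R X + t. Camera axes: x right, y down, z forward; pixel columns grow to the right and rows downward; lengths in m; the calibration is good to about 2 mm. A picture is of the moment at which its call begins.
A pose or a line that the arm cannot do raises robot.IKError and nothing moves.
- robot.close_job(): hands the job in, once; it reports no verdict.
The state is a dict: "t": time; "joint_pos": joint angles; "joint_velocities": joint speeds; "effort": joint torques, N m; "tcp_pos": TCP position; "tcp_rot": TCP orientation; "wrist_force": force on the tool from outside, world axes, zero at the start; "torque": the same for the moment, N m; "opening": opening from 0.0 (shut) to 1.0 (fully open).
Only numpy, scipy, OpenCV 4.12 (cv2) and the standard library are available. Lean on these libraries where they do the work, as an engineer would, in place of code of your own. Each camera call takes 0.05 s, during which the arm holds its last target. There are 200 camera calls.

## Working session

There is one attempt and no reset: what is moved stays moved. The work goes in short steps, each a Python script; the robot and the scene stay as the last script left them, time stands still between calls to the robot, and variables do not carry over. Pictures are saved under pics/ and viewed, about 12 in all and at most 16, crops included, and the job is handed in when it is done.

```bash
mkdir -p pics; ls; python3 - <<'E'
from plant import robot
import cv2,numpy as np,pickle
print(robot.nose_length, robot.sense())
d={}
for n in("scene","side","wrist"):
    f=robot.grab_frame(n); d[n]=f
    cv2.imwrite(f"pics/a_{n}.png",f["image"][:,:,::-1])
    R,t=f["R"],f["t"]; print(n,f["fx"],f["fy"],f["cx"],f["cy"],f["dist_coeffs"],"cam at",-R.T@t,"fwd",R[2],(f["range_z"]>0).mean())
pickle.dump(d,open("a.pkl","wb"))
E
```

```text
pics
0.011 {'t': 0.0, 'joint_pos': array([-1.37389206,  0.46946098, -0.04859853,  1.53371149,  0.02414521,
        1.14100511, -0.08224687]), 'joint_velocities': array([ 5.46361429e-04, -2.83619968e-06,  9.40132734e-04,  5.71201937e-04,
       -6.84721524e-04, -1.21002030e-03, -7.75942926e-04]), 'effort': array([ 7.14677844e-05, -5.10309792e+01, -4.63400292e-02, -2.37716764e+01,
        1.07319278e-02,  7.21556877e-03, -5.15955108e-06]), 'tcp_pos': array([0.15098974, 0.65726488, 0.22024086]), 'tcp_rot': array([3.14147902e+00, 1.99453062e-03, 1.34509918e+00]), 'wrist_force': array([ 0.21592009, -0.25181665,  0.98280503]), 'torque': array([-0.03831871, -0.00647998, -0.00390573]), 'opening': 0.9993770967621833}
scene 493.92149132134267 493.92149132134267 314.86642995028217 244.63136595570776 [-0.10222082  0.          0.          0.          0.        ] cam at [0.87668976 0.60631754 0.52246088] fwd [-0.40241289 -0.73465486 -0.54621067] 0.9959798177083333
side 463.7571739346023 463.7571739346023 314.8740871955958 245.179410024669 [-0.09143595  0.          0.          0.          0.        ] cam at [ 0.4787873  -0.82584874  0.62196946] fwd [ 0.08272587  0.82421824 -0.56019705] 0.996142578125
wrist 336.01982051388563 336.01982051388563 318.9157133136438 242.57143305975927 [-0.04064431  0.          0.          0.          0.        ] cam at [0.0830431  0.67422408 0.37212258] fwd [ 0.26469043 -0.06216771 -0.96232747] 0.9959537760416667
```

View pics/a_scene.png

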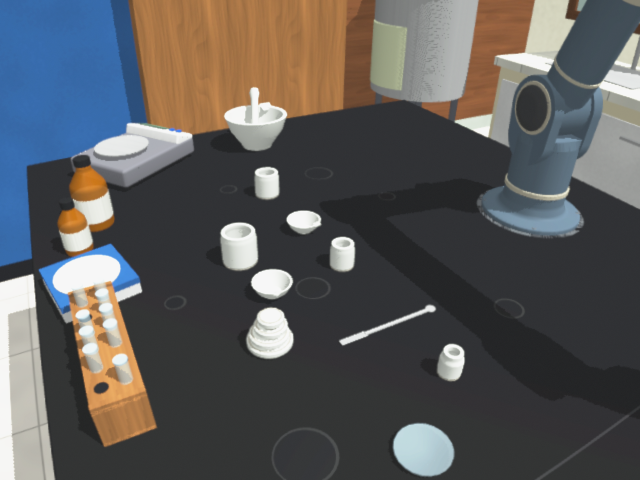

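View pics/a_side.png

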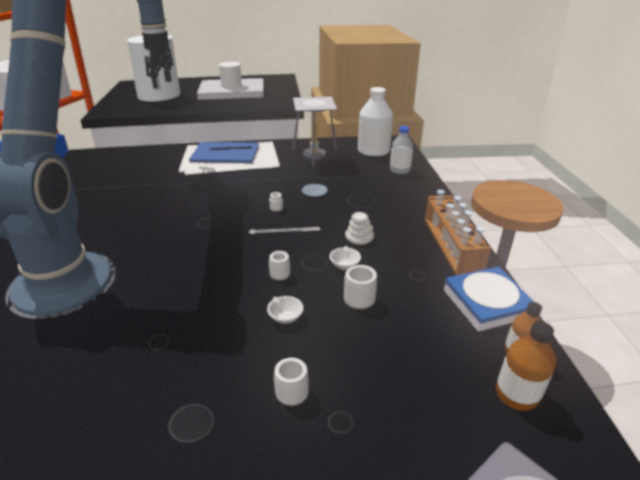

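Scene view: the stack is at (270,335). The jars are tiny (451,360), small (342,253), large (238,246) and medium (267,183), and the dishes are at (272,286) and (303,222). The side view agrees. Next I'll measure positions from depth plus ray–plane circles.

```bash
cat > h.py <<'E'
import cv2,numpy as np
D=[np.pi,0,0]
def rays(f,uv):
    K=np.array([[f["fx"],0,f["cx"]],[0,f["fy"],f["cy"]],[0,0,1]])
    n=cv2.undistortPoints(np.float64(uv).reshape(-1,1,2),K,np.array(f["dist_coeffs"]))[:,0]
    return np.c_[n,np.ones(len(n))]
def cloud(f):
    v,u=np.mgrid[:480,:640]; r=rays(f,np.c_[u.ravel(),v.ravel()])
    return ((r*f["range_z"].reshape(-1,1)-f["t"])@f["R"]).reshape(480,640,3)
def on_plane(f,uv,z):
    d=rays(f,uv)@f["R"]; c=-f["R"].T@f["t"]
    return c+d*((z-c[2])/d[:,2])[:,None]
def white(f):
    g=cv2.cvtColor(f["image"],cv2.COLOR_RGB2HSV)
    return ((g[...,1]<60)&(g[...,2]>90)).astype(np.uint8)
def level(f,P,xy,z,rad,tol=.004):
    """white pixels whose depth point is at height z near xy -> ray-cast to z, enclosing circle"""
    m=(white(f)>0)&(abs(P[...,2]-z)<tol)&(np.hypot(P[...,0]-xy[0],P[...,1]-xy[1])<rad)
    v,u=np.nonzero(m)
    if len(v)<8: return None
    p=on_plane(f,np.c_[u,v],z)[:,:2].astype(np.float32)
    c,r=cv2.minEnclosingCircle(p); return np.round([*c,2*r],4),len(v)
E
python3 - <<'E'
import pickle;from h import *
d=pickle.load(open("a.pkl","rb"))
for n in("scene","side"):
    f=d[n];P=cloud(f)
    m=white(f)*((P[...,2]>.006)&(P[...,2]<.12)&(P[...,0]>.25)&(P[...,0]<1)&(abs(P[...,1])<.45))
    k,l,s,c=cv2.connectedComponentsWithStats(m.astype(np.uint8))
    for i in range(1,k):
        if s[i,4]<60: continue
        p=P[l==i]; z=np.percentile(p[:,2],97); q=p[p[:,2]>z-.006]
        print(n,c[i].round(),s[i,4],"top",z.round(4),"mid",((q.max(0)+q.min(0))/2)[:2].round(4),"ext",np.ptp(q,axis=0)[:2].round(3), "circ",level(f,P,((q.max(0)+q.min(0))/2)[:2],z,.06))
    g=(P[...,0]>.4)&(P[...,0]<.8)&(abs(P[...,1])<.2)&(P[...,2]<.004); print("table",np.median(P[g][:,2]),P[g][:,2].std())
E
```

```text
scene [266. 182.] 619 top 0.0575 mid [ 0.4891 -0.333 ] ext [0.047 0.049] circ (array([ 0.4891, -0.3301,  0.0552]), 114)
scene [ 88. 222.] 1263 top 0.0707 mid [ 0.8578 -0.3294] ext [0.07  0.088] circ (array([ 0.8569, -0.3656,  0.0724]), 95)
scene [303. 221.] 535 top 0.0274 mid [ 0.4877 -0.1542] ext [0.067 0.067] circ (array([ 0.4874, -0.1516,  0.0722]), 174)
scene [238. 245.] 1405 top 0.065 mid [ 0.6407 -0.1118] ext [0.057 0.06 ] circ (array([ 0.6412, -0.1092,  0.0642]), 243)
scene [342. 253.] 695 top 0.0493 mid [ 0.4824 -0.0133] ext [0.04  0.041] circ (array([ 0.4844, -0.0118,  0.0438]), 156)
scene [ 91. 286.] 2749 top 0.101 mid [0.899  0.0258] ext [0.048 0.124] circ (array([0.8992, 0.0275, 0.1246]), 656)
scene [271. 282.] 798 top 0.0273 mid [0.6262 0.0045] ext [0.066 0.073] circ (array([0.6283, 0.007 , 0.0744]), 265)
scene [128. 291.] 183 top 0.02 mid [ 0.8449 -0.0989] ext [0.042 0.01 ] circ (array([ 0.8448, -0.0958,  0.0436]), 58)
scene [ 67. 315.] 67 top 0.02 mid [ 0.9448 -0.0819] ext [0.015 0.01 ] circ (array([ 0.9436, -0.0775,  0.014 ]), 18)
scene [ 89. 341.] 849 top 0.1014 mid 
[... 1695 characters left out ...]
.128 0.184] circ (array([ 0.89  , -0.1951,  0.1178]), 74)
side [284. 308.] 575 top 0.027 mid [ 0.488  -0.1564] ext [0.064 0.067] circ (array([ 0.487 , -0.1561,  0.0719]), 179)
side [537. 305.] 63 top 0.1123 mid [ 0.9049 -0.2893] ext [0.024 0.023] circ (array([ 0.904 , -0.2921,  0.0254]), 45)
side [511. 338.] 138 top 0.054 mid [ 0.8809 -0.291 ] ext [0.007 0.029] circ (array([ 0.8807, -0.2935,  0.0278]), 29)
side [520. 386.] 1138 top 0.0719 mid [ 0.8538 -0.3885] ext [0.061 0.057] circ (array([ 0.8555, -0.3851,  0.0716]), 129)
side [291. 381.] 1266 top 0.0569 mid [ 0.4892 -0.3365] ext [0.047 0.051] circ (array([ 0.4904, -0.3382,  0.052 ]), 295)
table 1.8090662711753778e-05 0.0013312170255011771
```

Both cameras agree to a few mm. The stack is near (0.680,0.115), with sizes and heights as given. Next I'll probe the fingertip height on empty bench at a few openings, because the tips swing as they close and the gaps are tight. Then a wrist look at the stack.

```bash
python3 - <<'E'
from plant import robot
from h import *
import pickle
Y=-0.45
for y in (Y,Y+np.pi):
    print(y,[None if (q:=robot.inverse_kinematics(p,[np.pi,0,y])) is None else q.round(2) for p in ([.72,.28,.1],[.68,.115,.06],[.483,.279,.06],[.482,-.015,.07],[.489,-.335,.07],[.64,-.114,.08])])
robot.goto([.72,.28,.08],[np.pi,0,Y]); print(robot.sense()["t"])
for o in (.85,.6,.5):
    robot.grip(o,20)
    robot.move_straight([.72,.28,.03],.15)
    c=robot.move_straight([.72,.28,-.016],.025,contact_N=4)
    s=robot.sense(); print(o,c,s["opening"],s["tcp_pos"],s["wrist_force"],s["t"])
    robot.move_straight([.72,.28,.035],.15)
d=np.array([np.sin(Y),-np.cos(Y)])
robot.goto([.68-.03*d[0],.115-.03*d[1],.2],[np.pi,0,Y]); robot.sleep(.2)
F={n:robot.grab_frame(n) for n in("wrist","side","scene")};pickle.dump(F,open("b.pkl","wb"))
cv2.imwrite("pics/b_wrist.png",F["wrist"]["image"][:,:,::-1])
xy=(.6795,.115)
for n,f in F.items():
    P=cloud(f)
    for z in(.06,.045,.03,.015): print(n,z,level(f,P,xy,z,.05,.003))
print(robot.sense()["t"])
E
```

```text
-0.45 [array([-0.73,  0.78,  0.53,  1.4 , -0.41,  1.08, -0.58]), array([-0.63,  0.73,  0.62,  1.66, -0.5 ,  0.92, -0.27]), array([-0.93,  0.5 ,  0.43,  1.98, -0.31,  0.72, -0.76]), array([-0.69,  0.47,  0.81,  2.16, -0.52,  0.72,  0.02]), array([-0.2 ,  0.79,  1.11,  1.91, -0.86,  1.01,  0.85]), array([-0.42,  0.7 ,  0.8 ,  1.76, -0.6 ,  0.95,  0.18])]
2.691592653589793 [array([-0.34,  0.73, -0.15,  1.37,  0.11,  1.05,  2.19]), array([-0.18,  0.65, -0.07,  1.63,  0.06,  0.87,  2.42]), array([-0.46,  0.48, -0.17,  1.95,  0.12,  0.72,  1.98]), array([ 0.72,  0.56, -0.99,  2.08,  0.65,  0.84,  2.03]), array([-0.2 ,  0.79,  1.11,  1.91, -0.86,  1.01, -2.29]), array([ 0.83,  0.91, -1.18,  1.68,  0.91,  1.2 ,  2.11])]
2.625
0.85 False 0.8456249799225972 [ 0.72012004  0.27999563 -0.01584178] [-0.49845896  0.20537948  0.05602881] 5.3917
0.6 True 0.5971946923349355 [ 0.71995     0.27998992 -0.01306822] [-0.83261931 -0.41298273  5.68802718] 8.025
0.5 True 0.5004624096663991 [ 0.71996229  0.2799754  -0.01163142] [-0.97601488 -0.25330036  3.9780262 ] 10.5
wrist 0.06 (array([0.6788, 0.1174, 0.0377]), 1242)
wrist 0.045 (array([0.6795, 0.117 , 0.0478]), 524)
wrist 0.03 (array([0.6815, 0.1154, 0.0574]), 596)
wrist 0.015 (array([0.6801, 0.1129, 0.0675]), 519)
side 0.06 (array([0.6771, 0.111 , 0.0413]), 109)
side 0.045 (array([0.6779, 0.1074, 0.0507]), 89)
side 0.03 (array([0.6805, 0.1062, 0.0586]), 118)
side 0.015 (array([0.6798, 0.1049, 0.0677]), 145)
scene 0.06 (array([0.68  , 0.1181, 0.04  ]), 383)
scene 0.045 (array([0.6811, 0.1183, 0.0482]), 280)
scene 0.03 (array([0.6837, 0.1176, 0.0578]), 343)
scene 0.015 (array([0.6813, 0.1154, 0.0685]), 328)
12.1917
```

View pics/b_wrist.png

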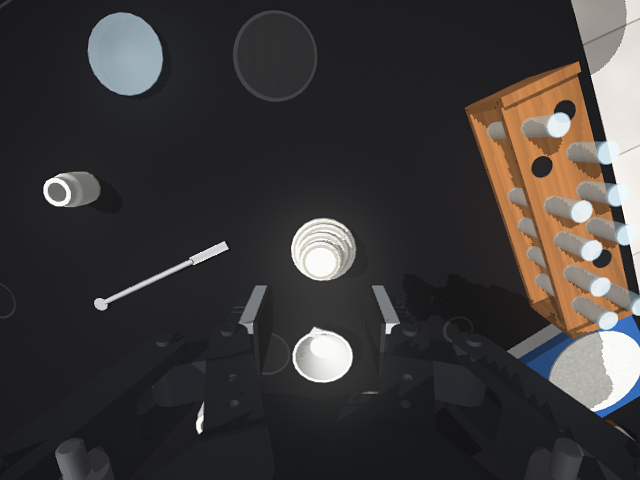

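Wrist view: the stack is at (322,250) with the fingertips at (262,290) and (380,290). The wrist-fitted diameters match within 1 mm. The probe touched with the TCP about 12 mm below bench level, which conflicts with the nose length. I'll check the fingertip height in the depth data before trusting it.

```bash
python3 - <<'E'
import pickle;from h import *
F=pickle.load(open("b.pkl","rb"))
for n in F:
    f=F[n];P=cloud(f); c=np.array([.68+.03*.435,.115+.03*.9])
    e=P[...,:2]-c; Yx=np.array([np.cos(-.45),np.sin(-.45)])
    m=(np.hypot(e[...,0],e[...,1])<.06)&(P[...,2]>.14)&(P[...,2]<.32)&(f["range_z"]>.02)
    p=P[m]; a=(p[:,:2]-c)@Yx
    print(n,m.sum())
    for s in(-1,1):
        q=p[(a*s>0)]; b=a[a*s>0]
        if len(q)>20:
            lo=q[:,2]<np.percentile(q[:,2],.5)+.008
            print(s,"zmin",np.percentile(q[:,2],[.2,1,3,10]).round(4),"x of low",np.percentile(b[lo],[2,50,98]).round(4))
E
```

```text
wrist 65634
-1 zmin [0.2133 0.2203 0.2326 0.2589] x of low [-0.0366 -0.0246 -0.0237]
1 zmin [0.2129 0.2201 0.2325 0.2589] x of low [0.0184 0.0189 0.0313]
side 1436
-1 zmin [0.2124 0.2159 0.2212 0.2367] x of low [-0.0335 -0.0242 -0.0219]
1 zmin [0.2128 0.216  0.2226 0.2379] x of low [0.0213 0.026  0.032 ]
scene 5098
-1 zmin [0.2134 0.2183 0.2242 0.2443] x of low [-0.0349 -0.0278 -0.0231]
1 zmin [0.2132 0.2171 0.2228 0.2408] x of low [0.0191 0.0233 0.0317]
```

All three cameras put the tips at z≈0.2125 with the TCP at 0.200, matching the touch: the tips sit about 11–17 mm behind the TCP, depending on opening. I'll use that measured offset. Now I'll pick and place the tiny cover, measuring the jar and the held cover with the wrist camera on the way.

```bash
cat > job.py <<'E'
from plant import robot
from h import *
import pickle
Y=-.45; O=[np.pi,0,Y]; JX=np.array([np.cos(Y),np.sin(Y)]); V=np.array([np.sin(Y),-np.cos(Y)])
W=dict(tiny=.038,small=.048,medium=.058,large=.068)
U=dict(tiny=.045,small=.030,medium=.015,large=0.)          # underside in the stack
H=dict(tiny=.042,small=.048,medium=.056,large=.064)
RIM=dict(tiny=.028,small=.040,medium=.050,large=.060)
J=dict(tiny=(.4835,.2795),small=(.483,-.0135),medium=(.489,-.333),large=(.6405,-.112))
def k(w):                                                    # tip height above TCP at opening w (probed)
    h=lambda w:.057*np.cos(np.arcsin((w/2-.00586)/.057))
    return .0116+h(.0425)-h(w)
def look(xy,off=.07,z=.2):
    robot.goto([*(np.array(xy)-off*V),z],O); robot.sleep(.25); return robot.grab_frame("wrist")
def pick(n,xy):
    w=W[n]; zt=U[n]+.003-k(w); robot.grip(min(1,(w+.010)/.085),30)
    robot.goto([*xy,zt+.05],O); robot.move_straight([*xy,zt],.08)
    robot.grip(0.,30); s=robot.sense(); print(n,"gripped: width",s["opening"]*.085,s["t"])
    robot.move_straight([*xy,zt+.012],.04); robot.move_straight([*xy,.18],.2)
def held(f,n):
    s=robot.sense();p=s["tcp_pos"];z=p[2]+k(W[n])+.012
    r=level(f,cloud(f),p[:2],z,.05,.004)
    if r: e=r[0][:2]-p[:2]; print("held cover dia",r[0][2],"offset jaw/view",e@JX,e@V,"n",r[1])
    else: print("held not seen")
def place(n,xy):
    zt=H[n]+.003-k(W[n])
    robot.goto([*xy,zt+.06],O); robot.move_straight([*xy,zt+.005],.08)
    c=robot.move_straight([*xy,zt-.003],.012,contact_N=2.5); s=robot.sense()
    print("contact",c,"dz",s["tcp_pos"][2]-zt,s["wrist_force"].round(1))
    robot.grip(min(1,(W[n]+.010)/.085),30); robot.sleep(.2)
    robot.move_straight([*xy,zt+.06],.1); print("t",robot.sense()["t"])
E
python3 - <<'E'
from job import *
n="tiny"; pick(n,np.array([.6788,.1174])+.0015*JX)
f=look(J[n]); cv2.imwrite("pics/c.png",f["image"][:,:,::-1]); pickle.dump(f,open("c.pkl","wb"))
print(level(f,cloud(f),J[n],H[n],.03,.003)); held(f,n)
print(robot.sense()["t"],robot.sense()["opening"])
E
```

```text
tiny gripped: width 0.03596463450453042 14.0
None
held cover dia 0.0503 offset jaw/view -0.0010155898576231384 -0.00704527255344238 n 5399
16.6417 0.41951875386250054
```

View pics/c.png

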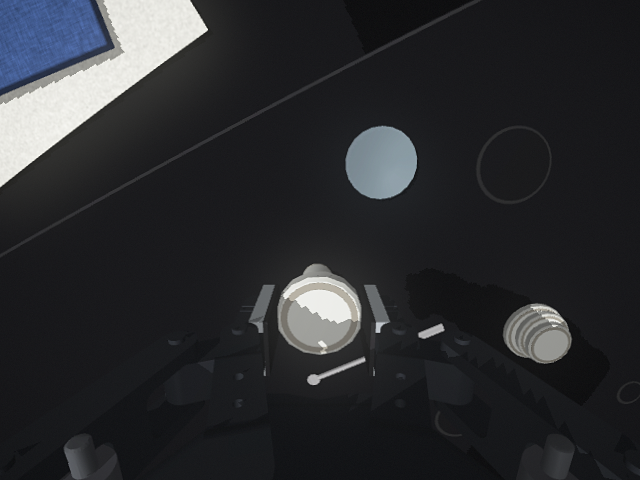

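Wrist view: the cover is held between the pads at (320,310), but I seem to see ring structure, so it may be tilted. The jar is hidden behind it because my look offset had the wrong sign. The remaining stack is intact at (540,335). I'll check the cover's tilt from depth.

```bash
python3 - <<'E'
from h import *; import pickle
from job import JX,V
f=pickle.load(open("c.pkl","rb"));P=cloud(f)
from plant import robot
p=robot.sense()["tcp_pos"];print(p)
for name,(u,v) in dict(disc_top=(320,300),disc_bot=(320,340),rim_top=(320,281),rim_bot=(320,352),left=(281,315),right=(358,315),mid=(320,318)).items():
    q=P[v,u]-p; print(name,"jaw",(q[:2]@JX).round(4),"view",(q[:2]@V).round(4),"z",q[2].round(4),f["image"][v,u])
g=robot.grab_frame("scene");s=robot.grab_frame("side")
def crop(g):
    uv=cv2.projectPoints((p+[0,0,.02]).reshape(1,3),cv2.Rodrigues(g["R"])[0],g["t"],np.array([[g["fx"],0,g["cx"]],[0,g["fy"],g["cy"]],[0,0,1]]),np.array(g["dist_coeffs"]))[0].ravel().astype(int)
    u,v=np.clip(uv,[50,50],[590,430]); return cv2.resize(g["image"][v-50:v+50,u-50:u+50,::-1],(400,400),interpolation=cv2.INTER_CUBIC)
cv2.imwrite("pics/d.png",np.hstack([crop(g),crop(s)]))
E
```

```text
[0.51475003 0.34151436 0.19997741]
disc_top jaw -0.0004 view -0.0076 z 0.0219 [237 237 234]
disc_bot jaw -0.0005 view 0.0117 z 0.0218 [174 175 170]
rim_top jaw -0.0004 view -0.0159 z 0.0211 [224 224 221]
rim_bot jaw -0.0005 view 0.0175 z 0.0222 [156 154 145]
left jaw -0.0173 view -0.0001 z 0.0211 [123 119 112]
right jaw 0.016 view 0.0003 z 0.0205 [233 234 230]
mid jaw -0.0004 view 0.001 z 0.0217 [155 156 152]
```

View pics/d.png

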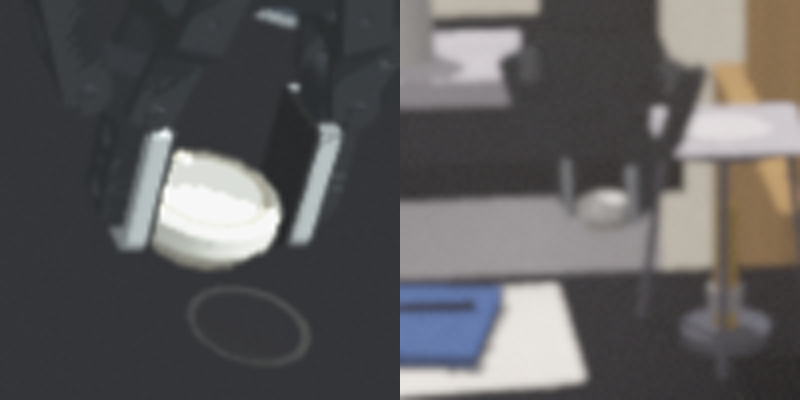

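The top is level within 1 mm across the disc, so the cover is flat and the ring is only a groove in its face. The scene crop shows it clamped between the pads. Held offsets are under 1 mm. I'll fix the look sign and place.

```bash
sed -i 's/np.array(xy)-off\*V/np.array(xy)+off*V/' job.py
cat >> job.py <<'E'
def held(f,n):
    p=robot.sense()["tcp_pos"]; Q=cloud(f)[white(f)>0]-p; z=k(W[n])+.012
    a=Q[:,:2]@JX; b=Q[:,:2]@V; r=W[n]/2+.004
    m=(abs(Q[:,2]-z)<.006)&(abs(b)<r+.006)&(abs(a)<.006)
    lo,hi=np.percentile(b[m],[.5,99.5]); zz=Q[m][:,2]
    print("held view-extent",round(hi-lo,4),"centre",round((lo+hi)/2,4),"top z",np.median(zz).round(4),"exp",round(z,4),"tilt",np.polyfit(b[m],zz,1)[0].round(3))
    return (lo+hi)/2
def deliver(n):
    f=look(J[n]); r=level(f,cloud(f),J[n],H[n],.03 if n=="tiny" else .045,.003); print("jar",n,r,"exp dia",RIM[n],"coarse",J[n])
    b=held(f,n)
    ok=r and abs(r[0][2]-RIM[n])<.004 and np.hypot(*(r[0][:2]-J[n]))<.006 and abs(b)<.006
    if not ok: cv2.imwrite(f"pics/bad_{n}.png",f["image"][:,:,::-1]); print("STOP"); return
    place(n,r[0][:2]-b*V)
    g=look(r[0][:2]); q=level(g,cloud(g),r[0][:2],H[n]+.015,.045,.004)
    print("placed",q,"minus jar",q and (q[0][:2]-r[0][:2]).round(4)); cv2.imwrite(f"pics/p_{n}.png",g["image"][:,:,::-1])
E
python3 - <<'E'
from job import *
deliver("tiny")
E
```

```text
jar tiny (array([0.4813, 0.2804, 0.0275]), 423) exp dia 0.028 coarse (0.4835, 0.2795)
held view-extent 0.0368 centre 0.0005 top z 0.0217 exp 0.023 tilt 0.024
contact True dz 0.0006905062375498552 [-0.2 -0.   3.9]
t 20.7583
placed (array([0.4796, 0.2809, 0.0378]), 1555) minus jar [-0.0017  0.0005]
```

Tiny cover placed 1.8 mm off-centre, along the jaws only. That matches the roughly 2 mm jaw-centre bias seen earlier, so I'll correct for it. Next, small.

```bash
sed -i 's/place(n,r\[0\]\[:2\]-b\*V)/place(n,r[0][:2]-b*V+.0017*JX)/' job.py
cat >> job.py <<'E'
def run(n):
    c=(.68,.1155); f=look(c)
    r=level(f,cloud(f),c,U[n]+.015,.05,.003); print("stack top",r,"exp",W[n])
    if not r or abs(r[0][2]-W[n])>.004: cv2.imwrite(f"pics/bads_{n}.png",f["image"][:,:,::-1]); return print("STOP")
    pick(n,r[0][:2]+.0017*JX); deliver(n)
E
python3 - <<'E'
from job import *
run("small")
E
```

```text
stack top (array([0.6789, 0.1156, 0.0477]), 2257) exp 0.048
small gripped: width 0.04570101705552284 24.8833
jar small (array([ 0.4807, -0.0137,  0.0398]), 791) exp dia 0.04 coarse (0.483, -0.0135)
held view-extent 0.0462 centre -0.001 top z 0.0231 exp 0.0244 tilt 0.015
contact True dz 0.00041184144825904406 [-0.4 -0.3  4. ]
t 30.75
placed (array([ 0.4807, -0.0145,  0.0474]), 2583) minus jar [ 0.     -0.0008]
```

View pics/p_tiny.png

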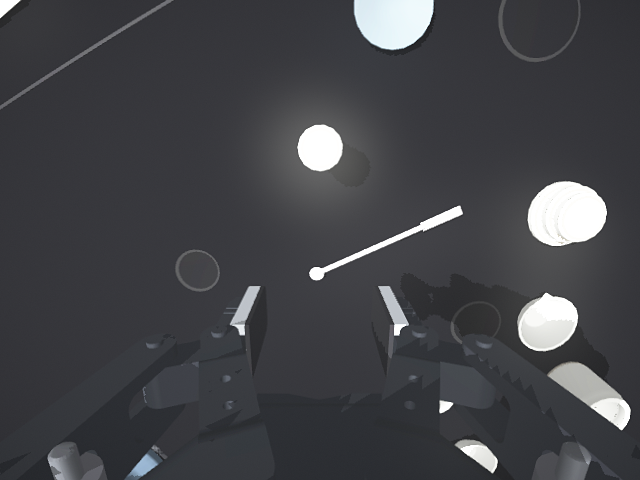

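```bash
ls pics
```

```text
a_scene.png
a_side.png
a_wrist.png
b_wrist.png
c.png
d.png
p_small.png
p_tiny.png
```

The wrist view after placing shows the tiny cover alone on its jar at (320,148), round and flat. The small cover is within 0.8 mm of its jar. Now medium and large; each is stopped by its checks if anything is off.

```bash
python3 - <<'E'
from job import *
run("medium")
E
```

```text
stack top (array([0.6811, 0.1145, 0.057 ]), 3006) exp 0.058
medium gripped: width 0.055663727732137916 34.85
jar medium (array([ 0.488 , -0.3343,  0.0493]), 1071) exp dia 0.05 coarse (0.489, -0.333)
held view-extent 0.0561 centre -0.001 top z 0.0248 exp 0.0264 tilt 0.008
contact True dz 0.0006403343942607206 [-0.8  0.8  5.1]
t 41.65
placed (array([ 0.4878, -0.335 ,  0.0573]), 3972) minus jar [-0.0002 -0.0007]
```

```bash
python3 - <<'E'
from job import *
run("large")
# retreat and check everything
robot.goto([.64,.2,.3],O); robot.sleep(.3)
for n in("scene","side"):
    f=robot.grab_frame(n); P=cloud(f); cv2.imwrite(f"pics/end_{n}.png",f["image"][:,:,::-1])
    for m in W:
        print(n,m,level(f,P,J[m],H[m]+.015,.05,.004))
    for m,xy in dict(dish_a=(.627,.0055),dish_b=(.488,-.154)).items(): print(n,m,level(f,P,xy,.026,.05,.004))
print(robot.sense()["t"])
E
```

```text
stack top (array([0.6796, 0.1122, 0.0672]), 3778) exp 0.068
large gripped: width 0.06578074634279961 46.625
jar large (array([ 0.6394, -0.1123,  0.0592]), 1433) exp dia 0.06 coarse (0.6405, -0.112)
held view-extent 0.0658 centre -0.0012 top z 0.0271 exp 0.0289 tilt 0.006
contact True dz 0.0008444077760352692 [-0.6 -0.4  4.7]
t 52.625
placed (array([ 0.6392, -0.1133,  0.0671]), 5841) minus jar [-0.0002 -0.001 ]
scene tiny (array([0.4825, 0.2814, 0.0428]), 478)
scene small (array([ 0.4828, -0.0127,  0.0525]), 353)
scene medium (array([ 0.4895, -0.3334,  0.067 ]), 253)
scene large (array([ 0.6413, -0.1101,  0.0759]), 645)
scene dish_a (array([0.6276, 0.0054, 0.0746]), 305)
scene dish_b (array([ 0.4868, -0.1536,  0.0726]), 207)
side tiny (array([0.4802, 0.2725, 0.0445]), 82)
side small (array([ 0.482 , -0.0208,  0.0521]), 247)
side medium (array([ 0.4913, -0.3389,  0.0613]), 851)
side large (array([ 0.6387, -0.1197,  0.0723]), 599)
side dish_a (array([0.6279, 0.0011, 0.0736]), 121)
side dish_b (array([ 0.4872, -0.1548,  0.072 ]), 201)
55.3
```

View pics/end_scene.png

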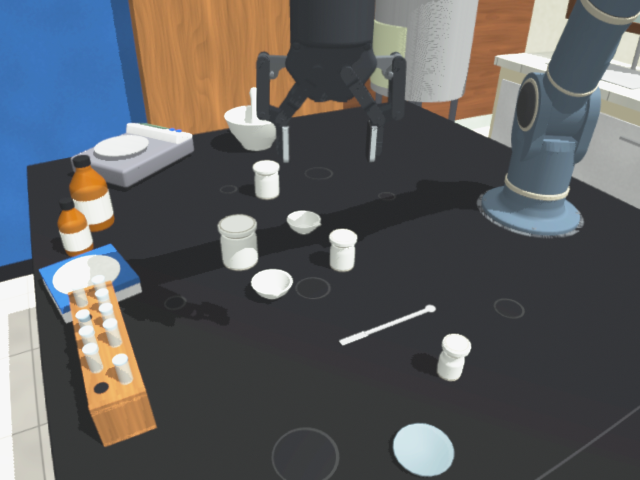

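View pics/p_large.png

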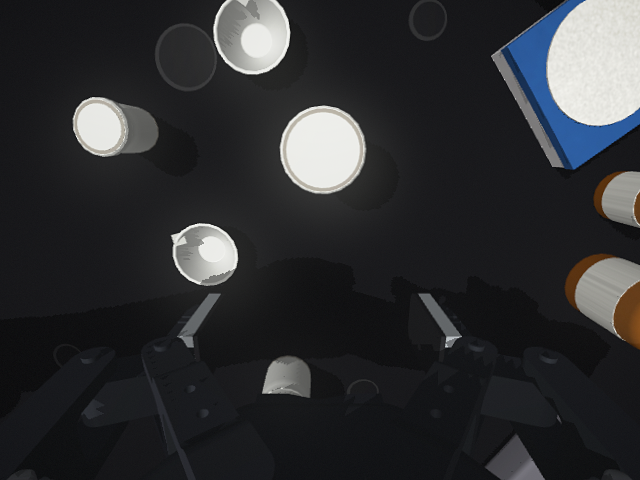

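Final scene view: all four jars are capped, at tiny (455,345), small (342,240), medium (266,168) and large (238,227). Both dishes, at (272,286) and (303,222), have not moved. The wrist view shows the large cover centred and flat at (323,150). The gripper is well clear, so I'm handing in.

```bash
python3 - <<'E'
from plant import robot
robot.close_job(); print(robot.sense()["t"])
E
```

```text
the job is handed in; nothing more can be done
the job is handed in; nothing more can be done
```

All four covers are on their own jars, and I handed the job in at about 55 s of the 120 s allowed. I took the stack apart from the top. Each cover was gripped by its flange, lowered until it touched the rim (about 4–5 N on the wrist), then released.

**Centring (last wrist-camera check, cover against jar):**

| Cover | Off-centre |
|---|---|
| tiny | 1.8 mm |
| small | 0.8 mm |
| medium | 0.7 mm |
| large | 1.0 mm |

All are within the 4–5 mm by which each foot overlaps its mouth. The tiny cover is further off because it went down before I corrected a 1.7 mm jaw-centre bias. I left it, since its mouth is still covered.

Each cover lies at the right height, and the measured diameters show them lying flat. In the scene camera the dishes are within about 2 mm of where they started, which is the camera's own uncertainty.

**Checks that disagreed:**
- **Fingertip position:** the tips were 11–17 mm behind the TCP, not 11 mm ahead as `robot.nose_length` says. Touching the bench and all three cameras agreed on this, so I used the measured value.
- **Side camera:** it read cover and jar positions up to about 9 mm lower in y than the wrist camera. I relied on the wrist camera; the scene camera agreed with it to about 3 mm.

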